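Discard the perished pipette bulb

TASK

Three red rubber pipette bulbs lie on cork mats; one of them has perished and gone hard, the other two are still soft. Squeeze them across their width to find the hard one and put it in the blue tray; do not shift the two soft ones from where they lie.

Things in the scene. Friction and masses are not known exactly. Their poses are not given: they have to be found in the camera images.
- place_1 (a point): Middle of the bulb lying on cork mat 1 at the start (24 mm above the desk, 21 above the 3 mm mat; a fixed point, it does not follow the bulb). Red rubber bulb, 60 g, 47 mm wide along y, 39 high, 78 long along x (neck end +45 mm, round back -33), x points away from the robot, to within 10 degrees. Squeeze along y, within 12 mm of this point. Soft: shrinks to 35 mm at 5 N, springs back. Hard: stays over 44 mm.
- place_2 (a point): Middle of the bulb lying on cork mat 2 at the start (24 mm above the desk, 21 above the 3 mm mat; a fixed point, it does not follow the bulb). Red rubber bulb, 60 g, 47 mm wide along y, 39 high, 78 long along x (neck end +45 mm, round back -33), x points away from the robot, to within 10 degrees. Squeeze along y, within 12 mm of this point. Soft: shrinks to 35 mm at 5 N, springs back. Hard: stays over 44 mm.
- place_3 (a point): Middle of the bulb lying on cork mat 3 at the start (24 mm above the desk, 21 above the 3 mm mat; a fixed point, it does not follow the bulb). Red rubber bulb, 60 g, 47 mm wide along y, 39 high, 78 long along x (neck end +45 mm, round back -33), x points away from the robot, to within 10 degrees. Squeeze along y, within 12 mm of this point. Soft: shrinks to 35 mm at 5 N, springs back. Hard: stays over 44 mm.
- tray_floor (a point): middle of the inner floor, 3 mm above the desk, of the small open blue plastic tray, fixed to the desk; inside 114 mm along its x by 144 mm along its y axis; its walls with their rolled rim rise to 29 mm above the desk

How it is judged (in metres and radians):
At the end, for the whole second after the job is handed in: The hard bulb lies in the blue tray, its centre within 50 mm of the floor's middle along the tray's short side and 65 mm along the long side, and no higher than 45 mm above the floor; each soft bulb is within 15 mm of where it lay at the start (x of hard_bulb_center in the frame of tray_floor between -0.05 and 0.05 m and y of hard_bulb_center in the frame of tray_floor between -0.065 and 0.065 m and z of hard_bulb_center in the frame of tray_floor below 0.045 m and distance of each of soft_bulb_1_center, soft_bulb_2_center from where it was at the start of the episode below 0.015 m); the robot touches nothing.
It also fails if it takes over 58 s, if anything falls off the work surface, if the arm or the gripper's body presses on something with over 40 N, if the wrist force passes 120 N, or if a joint passes its speed limit or range.

ROBOT

A 6-joint arm with a two-finger parallel gripper is mounted at the origin on the work surface; the furniture and walls round the work are solid. World frame = base frame: x ahead of the robot, y to its left, z up, the work surface at z = 0. Lengths are in mm, angles in rad, forces in N, time in s.
With the tool pointing down it reaches from about 350 to 875 mm from the base axis. Payload 4.2 kg.
Tool frame: the origin (TCP) lies at the very end of the fingers, on their centre line; the grasp point (between the pads) lies arm.grip_point_offset behind it (arm.grip_point_offset is the distance from the TCP to the grasp point, in mm); z points along the fingers, y is the line along which they close (so a half turn about z gives the same grasp; the last joint's range is limited). The gripper opens to 85 mm and grips with 20 to 120 N. Pads are 22 mm wide; open, the fingers measure 114 mm over their backs; the gripper's body (76 mm by 85 mm) begins 54 mm behind the grasp point. The pads swing forward as they close: fully open they stand 13 mm farther back than shut.
Start: joints at [-1.045, 0.385, 0.008, 0, -1.194, -0.259], TCP at [164.795, -602.861, 231.312] pointing down, gripper open.
Joint ranges: [-3.14, 3.14], [-1.21, 2.06], [-1.07, 1.41], [-3.16, 2.05], [-2.99, -0.16], [-3.1, 3.1]. Speed limits (rad/s): [2.79, 2.79, 3.14, 3.14, 3.14, 3.14].

INTERFACE

Orientations are given as a unit quaternion [x, y, z, w].
In Python, from bench import arm, cams, ticket gives the robot as it stands.
- The arm moves only by the tool servo_tool, never from a script. Its argument "commands" is a list that holds one entry, the list of rows, each a list of 7 numbers: the closure in counts, from 0 (fully open) to 255 (shut), then the shift along the tool's x, y, z in m, then the turn, a rotation vector about the tool's x, y, z in degrees. In form: [[[grip, x, y, z, ax, ay, az], ...]]. A call has 1 to 10 rows; each row shifts and turns the commanded pose from where the row before left it, along the tool's axes as they then stand; what a row does not reach is not made up. A row lasts 1/12 s, in which the tool goes at most 41.7 mm and 7.16 degrees, less where a joint would pass 70% of its speed; a pose out of reach is approached as far as the arm can. A call with a gripper value outside its range is refused whole. The fingers move at their own pace and stop on an object; the grip force is fixed at half the most. Time passes only in rows, so rows that do not move let the fingers close. It gives the time, the measured TCP pose, the force, the opening and the grip force at its end, in the units of the state.
- arm.read_state(): the state, without advancing time (a new reading comes with each control period).
- cams.get_image(name): name is "side" or "top"; returns a dict with "frame" (384x512x3 uint8, blue, green, red), "K" (3x3 intrinsics, pixels), "k1" (the pictures are not rectified: a ray, as slopes to the right and down, at radius r is drawn at 1 + k1 r^2 times it, then the intrinsics apply), "T" (4x4, takes a point from camera to world coordinates). Camera axes: x right, y up, looking along -z (the intrinsics and any distortion apply to the point x, -y, -z); pixel columns grow to the right and rows downward; lengths in mm; the calibration is good to about 2 mm. A picture is of the moment at which its call begins. There is no depth.
- ticket.job_done(): hands the job in; it is judged then, once.
The state is a dict: "clock": time; "joints": joint angles; "joint_vel": joint speeds; "joint_efforts": joint torques, N m; "position": TCP position; "ee_rot": TCP orientation; "contact_force": force on the tool from outside, world axes, zero at the start; "wrist_torque": the same for the moment, N m; "gripper_width": finger opening in mm; "grasp_force": force on a finger pad.
Only numpy, scipy, OpenCV 4.12 (cv2) and the standard library are available. Lean on these libraries where they do the work, as an engineer would, in place of code of your own. Each camera call takes 0.05 s, during which the arm holds its last target. There are 200 camera calls.

## Working session

There is one attempt and no reset: what is moved stays moved. The work goes in short steps, Python scripts to look and compute and a tool call to move; the robot and the scene stay as the last step left them, time stands still between calls to the robot, and variables do not carry over. Pictures are saved under pics/ and viewed, at most 10 in all, crops included, and the job is handed in when it is done.

Besides the shell and the picture viewer there is one more tool, called after "Call:" as a command line: name --argument value ..., lists and objects as JSON in quotes. servo_tool: Moves the arm, as the interface text tells. Its arguments: {"type":"object","properties":{"commands":{"type":"array","items":{"type":"array","items":{"type":"array","items":{"type":"number"}}}}},"required":["commands"]}

```bash
mkdir -p pics; python3 - <<'E'
from bench import arm,cams
import cv2,numpy as np
s=arm.read_state();print({k:np.round(v,3).tolist() for k,v in s.items()},arm.grip_point_offset)
for n in("top","side"):
    d=cams.get_image(n);cv2.imwrite(f"pics/{n}0.png",d["frame"]);np.savez(f"{n}.npz",**d)
    print(n,d["K"],d["k1"],d["T"])
E
```

```text
{'clock': 0.0, 'joints': [-1.045, 0.386, 0.007, -0.001, -1.194, -0.259], 'joint_vel': [-0.001, -0.0, 0.001, -0.002, 0.001, -0.001], 'joint_efforts': [-0.0, -39.229, 18.84, 4.186, -0.005, 0.0], 'position': [164.625, -602.31, 230.231], 'ee_rot': [-0.133, 0.991, 0.001, -0.0], 'contact_force': [0.627, 0.187, 0.238], 'wrist_torque': [0.014, -0.036, -0.012], 'grasp_force': 0.0, 'gripper_width': 85.617} 18.700000000000003
top [[368.43793847   0.         256.90126798]
 [  0.         368.43793847 187.29884898]
 [  0.           0.           1.        ]] -0.10865315000830154 [[-2.64319569e-03  9.96699842e-01 -8.11322314e-02  4.42580324e+02]
 [-9.99699954e-01 -4.60943905e-03 -2.40573264e-02 -1.58573445e+02]
 [-2.43519075e-02  8.10442998e-02  9.96412970e-01  9.07338156e+02]
 [ 0.00000000e+00  0.00000000e+00  0.00000000e+00  1.00000000e+00]]
side [[449.04436887   0.         258.49632348]
 [  0.         449.04436887 190.09840528]
 [  0.           0.           1.        ]] 0.03496118040405562 [[ 9.99808269e-01 -1.30430127e-02  1.46049796e-02  5.11667515e+02]
 [ 1.91990103e-02  5.06313710e-01 -8.62135619e-01 -1.01818399e+03]
 [ 3.85014439e-03  8.62250721e-01  5.06467047e-01  5.76296577e+02]
 [ 0.00000000e+00  0.00000000e+00  0.00000000e+00  1.00000000e+00]]
```

View pics/top0.png

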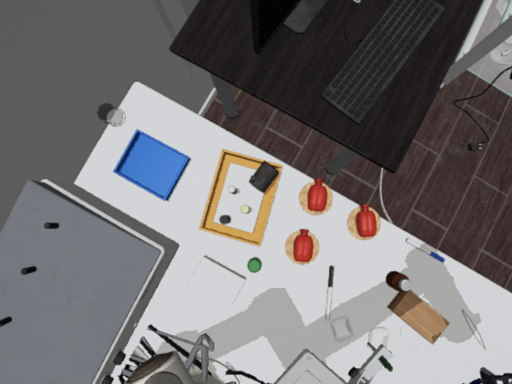

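View pics/side0.png

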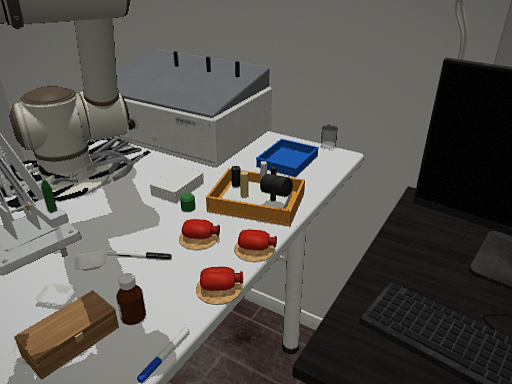

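The top view shows bulbs near (317,198), (366,222) and (303,246) with necks up (+x), and the tray at about (152,165). An orange tray with upright items sits between them, so I'll cross it high.

```bash
cat >h.py <<'E'
import numpy as np,cv2
def ld(n): return dict(np.load(n+".npz"))
def px(d,p):
    T=d["T"];c=(np.asarray(p,float)-T[:3,3])@T[:3,:3];a=c[...,0]/-c[...,2];b=-c[...,1]/-c[...,2]
    f=1+d["k1"]*(a*a+b*b);K=d["K"];return np.stack([K[0,0]*a*f+K[0,2],K[1,1]*b*f+K[1,2]],-1)
def ray(d,u,z):
    K=d["K"];q=cv2.undistortPoints(np.array([[u]],float),K,np.array([d["k1"],0,0,0],float))[0,0]
    T=d["T"];v=T[:3,:3]@np.array([q[0],-q[1],-1]);o=T[:3,3];return o+v*(z-o[2])/v[2]
def red(f):
    f=f.astype(int);b,g,r=f[...,0],f[...,1],f[...,2]
    return ((r>60)&(g<0.3*r)&(b<0.3*r)).astype(np.uint8)
E
python3 - <<'E'
from h import *
d=ld("top");s=ld("side")
for D,nm in((d,"top"),(s,"side")):
    n,l,st,c=cv2.connectedComponentsWithStats(red(D["frame"]))
    for i in range(1,n):
        if st[i,4]>60:
            pts=np.argwhere(l==i)[:,::-1].astype(float)
            W=np.array([ray(D,p,24)[:2] for p in pts]);m=W.mean(0);w,v=np.linalg.eigh(np.cov(W.T));a=v[:,1]*np.sign(v[0,1])
            pa=(W-m)@a;pb=(W-m)@v[:,0]
            print(nm,c[i].round(1),st[i].tolist(),"W",m.round(1),"ang",np.degrees(np.arctan2(a[1],a[0])).round(1),"len",pa.min().round(1),pa.max().round(1),"w",pb.min().round(1),pb.max().round(1),
              "mid est",(m+a*(pa.min()+33)).round(1))
b=d["frame"].astype(int);m=((b[...,0]>90)&(b[...,2]<60)&(b[...,1]<110)).astype(np.uint8)
n,l,st,c=cv2.connectedComponentsWithStats(m)
i=1+st[1:,4].argmax();q=cv2.boxPoints(cv2.minAreaRect(np.argwhere(l==i)[:,::-1].astype(np.float32)))
print("tray",st[i],[ray(d,p,29)[:2].round(0).tolist() for p in q])
f=d["frame"]
A=cv2.resize(f[170:275,270:400],None,fx=6,fy=5.7,interpolation=cv2.INTER_CUBIC)
cv2.imwrite("pics/c1.png",cv2.resize(f[170:270,270:400],None,fx=6,fy=6,interpolation=cv2.INTER_CUBIC))
cv2.imwrite("pics/c2.png",cv2.resize(f[120:210,100:220],None,fx=6,fy=6,interpolation=cv2.INTER_CUBIC))
E
```

```text
top [317.3 195. ] [309, 179, 17, 31, 202] W [ 495.3 -282.1] ang -4.3 len -34.6 39.3 w -20.3 19.5 mid est [ 493.8 -282. ]
top [365.3 221.8] [357, 205, 18, 31, 217] W [ 430.5 -397. ] ang 3.7 len -32.4 40.7 w -19.8 22.0 mid est [ 431.1 -396.9]
top [303.1 246.4] [294, 230, 18, 31, 213] W [ 372.9 -246.8] ang -1.9 len -32.3 39.0 w -21.4 19.1 mid est [ 373.6 -246.9]
side [198.4 228.6] [182, 220, 37, 19, 511] W [ 371.6 -242. ] ang -21.7 len -38.6 43.6 w -33.8 33.7 mid est [ 366.4 -239.9]
side [254.8 239.6] [238, 230, 38, 20, 553] W [ 492.1 -277.5] ang -15.5 len -36.2 43.3 w -32.7 32.6 mid est [ 489.  -276.7]
side [219. 278.] [200, 267, 43, 23, 766] W [ 430.  -395.2] ang 5.1 len -34.3 42.3 w -31.4 29.7 mid est [ 428.7 -395.4]
tray [115 131  74  69 347] [[555.0, 215.0], [659.0, 160.0], [586.0, 29.0], [485.0, 84.0]]
```

View pics/c1.png

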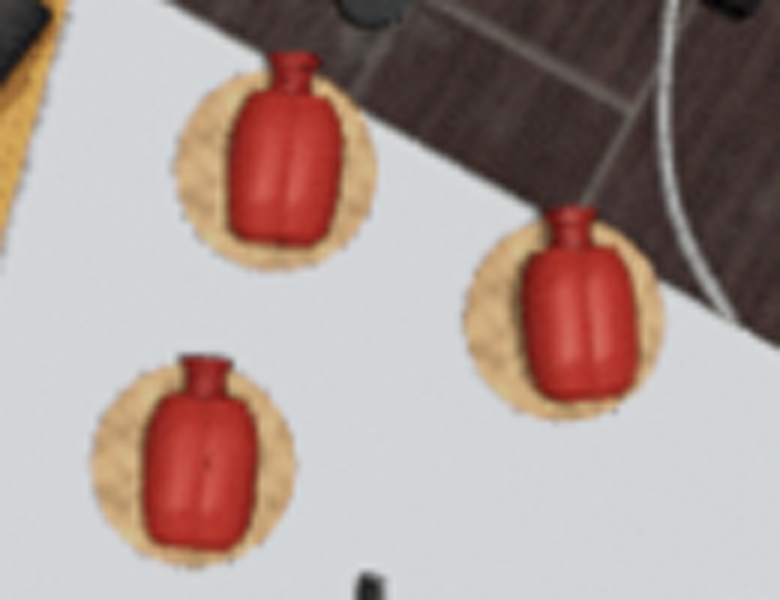

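View pics/c2.png

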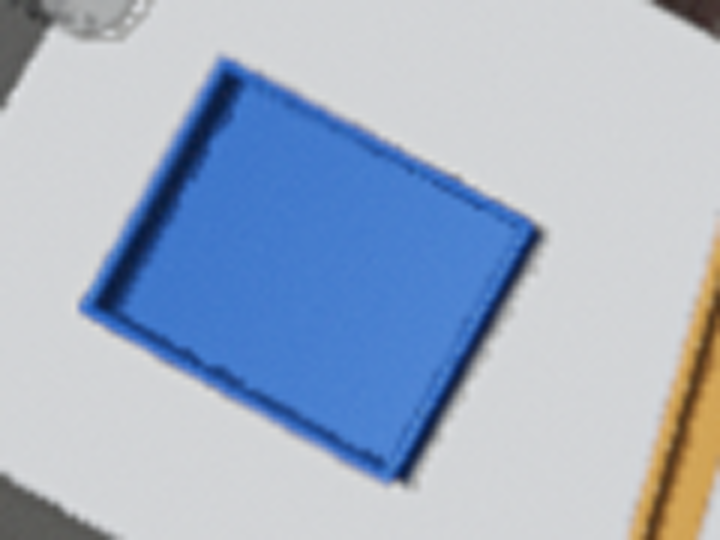

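The crops show bulb A's axis from (295,53) to (277,245), B's from (572,208) to (583,402) and C's from (205,356) to (195,549). The tray's rim corners are at (222,57), (540,230), (397,478) and (85,308).

```bash
python3 - <<'E'
from h import *
from scipy.spatial.transform import Rotation as R
d=ld("top");g=lambda p,o,z:ray(d,(o[0]+(p[0]+.5)/6-.5,o[1]+(p[1]+.5)/6-.5),z)[:2]
for n,t,b,l,r in(("A",(295,53),(277,245),(228,175),(342,185)),("B",(572,208),(583,402),(522,310),(637,318)),("C",(205,356),(195,549),(144,465),(258,465))):
    T,B,L,Rr=[g(p,(270,170),24) for p in(t,b,l,r)];a=T-B;n1=np.linalg.norm(a);a/=n1;c=B+a*33/78*n1
    nn=np.array([-a[1],a[0]]); off=((L+Rr)/2-c)@nn
    print(n,"len",n1.round(1),"w",abs((L-Rr)@nn).round(1),"c",c.round(1),(c+nn*off).round(1),"ang",np.degrees(np.arctan2(a[1],a[0])).round(1))
C=np.array([g(p,(100,120),29) for p in((222,57),(540,230),(397,478),(85,308))]);print(C.round(0),C.mean(0).round(1),np.linalg.norm(np.diff(C,axis=0),axis=1))
from bench import arm
s=arm.read_state();print(R.from_quat(s["ee_rot"]).as_matrix().round(4),s["clock"])
E
```

```text
A len 77.4 w 45.8 c [ 490.9 -281.5] [ 490.8 -282.2] ang -6.2
B len 77.4 w 46.3 c [ 427.8 -398.5] [ 427.8 -399.1] ang 2.1
C len 76.4 w 45.2 c [ 370.5 -246.1] [ 370.4 -246.7] ang -3.5
[[660. 161.]
 [586.  26.]
 [486.  83.]
 [556. 216.]] [572.3 121.5] [153.68974318 115.43859345 150.11307506]
[[-9.647e-01 -2.635e-01 -6.000e-04]
 [-2.635e-01  9.647e-01  1.900e-03]
 [ 1.000e-04  2.000e-03 -1.000e+00]] 0.1
```

Call:
servo_tool --commands '[[[0,0,0,0,0,0,6.15],[0,0,0,0,0,0,6.15],[0,-0.0274,0.0189,0,0,0,0],[0,-0.0274,0.0189,0,0,0,0],[0,-0.0274,0.0189,0,0,0,0],[0,-0.0274,0.0189,0,0,0,0],[0,-0.0274,0.0189,0,0,0,0],[0,-0.0274,0.0189,0,0,0,0],[0,-0.0274,0.0189,0,0,0,0],[0,-0.0274,0.0189,0,0,0,0]]]'

```text
clock: 0.93
position: [376.7, -439.0, 230.9]
ee_rot: [-0.026, 1.0, 0.0, -0.0]
contact_force: [0.4, -0.8, 0.2]
gripper_width: 85.2
grasp_force: 0.0
```

Call:
servo_tool --commands '[[[0,-0.0274,0.0189,0,0,0,0],[0,-0.0274,0.0189,0.02,0,0,0],[0,0,0,0.03,0,0,0],[0,0,0,0.03,0,0,0],[0,0,0,0.03,0,0,0],[0,0,0,0.02,0,0,0],[0,0,0,0,0,0,0],[0,0,0,0,0,0,0]]]'

```text
clock: 1.6
position: [428.0, -399.7, 100.4]
ee_rot: [-0.026, 1.0, 0.001, -0.001]
contact_force: [0.7, 0.8, 0.7]
gripper_width: 85.6
grasp_force: 0.0
```

```bash
cat >>h.py <<'E'
from scipy.spatial.transform import Rotation as R
def go(x,y,z,ang=None):
    from bench import arm
    s=arm.read_state();p=np.array(s["position"]);M=R.from_quat(s["ee_rot"]).as_matrix()
    a0=np.degrees(np.arctan2(-M[1,0],-M[0,0]));a=a0 if ang is None else ang;c,n=np.cos(np.radians(a)),np.sin(np.radians(a))
    e=np.array([x,y,z])-p
    print("t",round(s["clock"],2),"p",p.round(1),"ang",a0.round(2),"zax",M[:,2].round(4),"F",np.round(s["contact_force"],1),"w",round(s["gripper_width"],1),"gf",round(s["grasp_force"],1))
    print("turn az",round(a0-a,2),"then tool shift mm",(-(c*e[0]+n*e[1])).round(1),(-n*e[0]+c*e[1]).round(1),(-e[2]).round(1))
E
python3 -c "
from h import *;go(428,-399,8,3)
from bench import cams
d=cams.get_image('side');cv2.imwrite('pics/s1.png',cv2.resize(d['frame'][120:340,90:390],None,fx=2.5,fy=2.5))"
```

```text
t 1.6 p [ 428.  -399.7  100.4] ang 3.0 zax [-0.0028  0.0011 -1.    ] F [0.7 0.8 0.7] w 85.6 gf 0.0
turn az 0.0 then tool shift mm -0.0 0.7 92.4
```

View pics/s1.png

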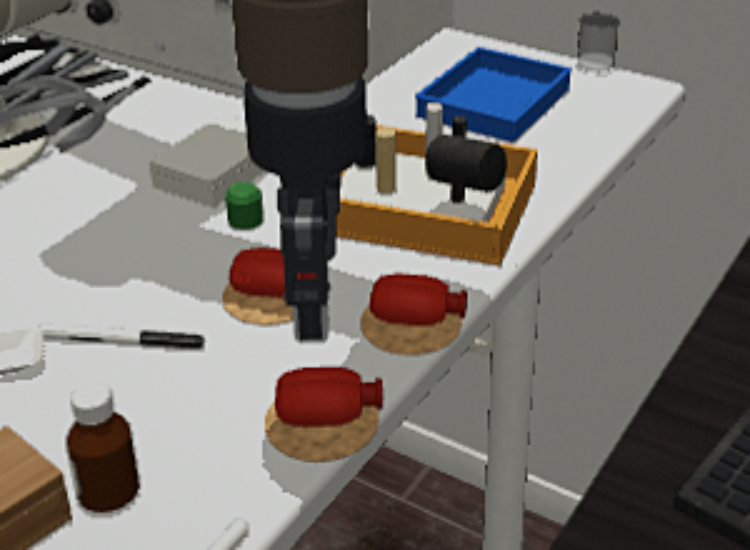

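The gripper stands over bulb B (crop about (320,395)), and nothing is in its way. Next I go down and close gently to about 42 mm.

Call:
servo_tool --commands '[[[0,0,0,0.02,0,0,0],[0,0,0,0.02,0,0,0],[0,0,0,0.02,0,0,0],[0,0,0,0.018,0,0,0],[0,0,0,0.014,0,0,0],[0,0,0,0,0,0,0],[60,0,0,0,0,0,0],[90,0,0,0,0,0,0],[100,0,0,0,0,0,0],[100,0,0,0,0,0,0]]]'

```text
clock: 2.48
position: [429.5, -400.4, 10.9]
ee_rot: [-0.026, 1.0, -0.001, 0.001]
contact_force: [-0.0, -0.4, -0.2]
gripper_width: 52.1
grasp_force: 0.0
```

Call:
servo_tool --commands '[[[105,0,0,0,0,0,0],[110,0,0,0,0,0,0],[115,0,0,0,0,0,0],[120,0,0,0,0,0,0],[120,0,0,0,0,0,0],[120,0,0,0,0,0,0]]]'

```text
clock: 2.98
position: [428.7, -399.9, 9.4]
ee_rot: [-0.026, 1.0, -0.0, 0.0]
contact_force: [-0.3, -0.6, 0.5]
gripper_width: 45.2
grasp_force: 0.7
```

Call:
servo_tool --commands '[[[125,0,0,0,0,0,0],[130,0,0,0,0,0,0],[135,0,0,0,0,0,0],[135,0,0,0,0,0,0],[135,0,0,0,0,0,0]]]'

```text
clock: 3.4
position: [428.7, -400.0, 9.5]
ee_rot: [-0.026, 1.0, -0.0, 0.0]
contact_force: [0.8, 0.2, 2.7]
gripper_width: 40.3
grasp_force: 2.4
```

B is soft: 40.3 mm wide at 2.4 N. I release it and go to A.

Call:
servo_tool --commands '[[[110,0,0,0,0,0,0],[80,0,0,0,0,0,0],[0,0,0,0,0,0,0],[0,0,0,0,0,0,0],[0,0,0,0,0,0,0],[0,0,0,0,0,0,0],[0,0,0,-0.03,0,0,0],[0,0,0,-0.04,0,0,0],[0,0,0,-0.04,0,0,4],[0,0,0,0,0,0,4]]]'

```text
clock: 4.23
position: [432.9, -403.0, 128.1]
ee_rot: [0.044, 0.999, -0.005, 0.007]
contact_force: [1.2, 0.0, 1.4]
gripper_width: 85.4
grasp_force: 0.0
```

Call:
servo_tool --commands '[[[0,-0.0104,0.0245,0,0,0,0],[0,-0.0104,0.0245,0,0,0,0],[0,-0.0104,0.0245,0,0,0,0],[0,-0.0104,0.0245,0,0,0,0],[0,-0.0104,0.0245,0,0,0,0],[0,0,0,0,0,0,0],[0,0,0,0,0,0,0]]]'

```text
clock: 4.82
position: [491.6, -281.3, 119.4]
ee_rot: [0.042, 0.999, 0.0, 0.0]
contact_force: [-0.5, 0.5, -0.8]
gripper_width: 85.1
grasp_force: 0.0
```

```bash
python3 -c "
from h import *;go(491,-282,9,-5)"
```

```text
t 4.82 p [ 491.6 -281.3  119.4] ang -4.87 zax [ 1.e-04  0.e+00 -1.e+00] F [-0.5  0.5 -0.8] w 85.1 gf 0.0
turn az 0.13 then tool shift mm 0.6 -0.8 110.4
```

Call:
servo_tool --commands '[[[0,0,-0.0008,0.022,0,0,0],[0,0,0,0.025,0,0,0],[0,0,0,0.025,0,0,0],[0,0,0,0.022,0,0,0],[0,0,0,0.016,0,0,0],[0,0,0,0,0,0,0],[60,0,0,0,0,0,0],[90,0,0,0,0,0,0],[100,0,0,0,0,0,0],[105,0,0,0,0,0,0]]]'

```text
clock: 5.65
position: [491.8, -283.5, 10.7]
ee_rot: [0.044, 0.999, -0.0, 0.001]
contact_force: [-0.1, -1.1, 0.0]
gripper_width: 50.0
grasp_force: 0.1
```

Call:
servo_tool --commands '[[[110,0,0,0,0,0,0],[115,0,0,0,0,0,0],[120,0,0,0,0,0,0],[125,0,0,0,0,0,0],[130,0,0,0,0,0,0],[135,0,0,0,0,0,0],[135,0,0,0,0,0,0],[135,0,0,0,0,0,0]]]'

```text
clock: 6.32
position: [491.4, -283.3, 9.6]
ee_rot: [0.044, 0.999, -0.0, 0.0]
contact_force: [-0.1, 0.3, 3.6]
gripper_width: 40.1
grasp_force: 2.3
```

A is soft too: 40.1 mm at 2.3 N. That leaves C; I test it and then grasp it.

Call:
servo_tool --commands '[[[110,0,0,0,0,0,0],[80,0,0,0,0,0,0],[0,0,0,0,0,0,0],[0,0,0,0,0,0,0],[0,0,0,0,0,0,0],[0,0,0,0,0,0,0],[0,0,0,-0.03,0,0,0],[0,0,0,-0.04,0,0,0],[0,0,0,-0.04,0,0,-2],[0,0,0,0,0,0,0]]]'

```text
clock: 7.15
position: [496.0, -285.2, 127.8]
ee_rot: [0.025, 1.0, -0.003, 0.008]
contact_force: [0.9, -0.5, 0.3]
gripper_width: 85.1
grasp_force: 0.0
```

Call:
servo_tool --commands '[[[0,0.0244,0.0061,0,0,0,0],[0,0.0244,0.0061,0,0,0,0],[0,0.0244,0.0061,0,0,0,0],[0,0.0244,0.0061,0,0,0,0],[0,0.0244,0.0061,0,0,0,0],[0,0,0,0,0,0,0],[0,0,0,0,0,0,0]]]'

```text
clock: 7.73
position: [369.9, -246.1, 119.6]
ee_rot: [0.026, 1.0, -0.0, 0.0]
contact_force: [0.1, 0.4, -1.1]
gripper_width: 85.3
grasp_force: 0.0
```

```bash
python3 -c "
from h import *;go(371,-246,9,-3)"
```

```text
t 7.73 p [ 369.9 -246.1  119.6] ang -3.02 zax [ 6.e-04 -2.e-04 -1.e+00] F [ 0.1  0.4 -1.1] w 85.3 gf 0.0
turn az -0.02 then tool shift mm -1.1 0.1 110.6
```

Call:
servo_tool --commands '[[[0,0,0,0.022,0,0,0],[0,0,0,0.025,0,0,0],[0,0,0,0.025,0,0,0],[0,0,0,0.022,0,0,0],[0,0,0,0.016,0,0,0],[0,0,0,0,0,0,0],[60,0,0,0,0,0,0],[90,0,0,0,0,0,0],[100,0,0,0,0,0,0],[105,0,0,0,0,0,0]]]'

```text
clock: 8.57
position: [371.8, -246.5, 10.4]
ee_rot: [0.026, 1.0, -0.0, 0.001]
contact_force: [-0.7, -0.4, 0.0]
gripper_width: 50.2
grasp_force: 0.0
```

Call:
servo_tool --commands '[[[110,0,0,0,0,0,0],[115,0,0,0,0,0,0],[120,0,0,0,0,0,0],[125,0,0,0,0,0,0],[130,0,0,0,0,0,0],[135,0,0,0,0,0,0],[135,0,0,0,0,0,0],[135,0,0,0,0,0,0]]]'

```text
clock: 9.23
position: [371.4, -246.5, 10.6]
ee_rot: [0.026, 1.0, -0.0, 0.001]
contact_force: [-1.2, 1.9, 9.4]
gripper_width: 44.5
grasp_force: 59.7
```

C is hard (44.5 mm at 60 N). I lift it, turn and carry it to the tray.

Call:
servo_tool --commands '[[[150,0,0,-0.005,0,0,0],[150,0,0,-0.01,0,0,0],[150,0,0,-0.02,0,0,0],[150,0,0,-0.03,0,0,0],[150,0,0,-0.03,0,0,0],[150,0,0,-0.03,0,0,0],[150,0,0,-0.03,0,0,0],[150,0,0,-0.03,0,0,0],[150,0,0,-0.02,0,0,0],[150,0,0,0,0,0,0]]]'

```text
clock: 10.07
position: [373.1, -247.2, 219.3]
ee_rot: [0.026, 1.0, -0.002, 0.005]
contact_force: [0.3, -0.8, -0.7]
gripper_width: 44.9
grasp_force: 61.4
```

Call:
servo_tool --commands '[[[150,0,0,0,0,0,5.2],[150,0,0,0,0,0,5.2],[150,0,0,0,0,0,5.2],[150,0,0,0,0,0,5.2],[150,0,0,0,0,0,5.2],[150,0,0,0,0,0,0]]]'

```text
clock: 10.57
position: [370.0, -246.0, 213.5]
ee_rot: [0.251, 0.968, 0.0, -0.001]
contact_force: [0.1, 0.4, -0.3]
gripper_width: 44.9
grasp_force: 61.4
```

```bash
python3 -c "
from h import *;go(567,124,100,-29)"
```

```text
t 10.57 p [ 370.  -246.   213.5] ang -29.12 zax [-1.5e-03  9.0e-04 -1.0e+00] F [ 0.1  0.4 -0.3] w 44.9 gf 61.4
turn az -0.12 then tool shift mm 7.1 419.1 113.5
```

Call:
servo_tool --commands '[[[150,0.0007,0.02,0,0,0,0],[150,0.0007,0.03,0,0,0,0],[150,0.0007,0.03,0,0,0,0],[150,0.0007,0.03,0,0,0,0],[150,0.0007,0.03,0,0,0,0],[150,0.0007,0.03,0,0,0,0],[150,0.0007,0.03,0,0,0,0],[150,0.0007,0.03,0,0,0,0],[150,0.0007,0.03,0,0,0,0],[150,0.0007,0.03,0,0,0,0]]]'

```text
clock: 11.4
position: [505.2, 12.1, 213.8]
ee_rot: [0.249, 0.968, -0.0, -0.001]
contact_force: [0.4, -1.1, -0.6]
gripper_width: 44.9
grasp_force: 61.4
```

Call:
servo_tool --commands '[[[150,0,0.03,0,0,0,0],[150,0,0.03,0,0,0,0],[150,0,0.03,0,0,0,0],[150,0,0.025,0,0,0,0],[150,0,0.014,0.02,0,0,0],[150,0,0,0.03,0,0,0],[150,0,0,0.03,0,0,0],[150,0,0,0.03,0,0,0],[150,0,0,0,0,0,0],[150,0,0,0,0,0,0]]]'

```text
clock: 12.23
position: [566.8, 122.9, 102.8]
ee_rot: [0.25, 0.968, -0.002, -0.002]
contact_force: [0.7, 0.6, -0.4]
gripper_width: 45.1
grasp_force: 61.5
```

```bash
python3 -c "
from h import *;go(567,124,13,-29)
from bench import cams
d=cams.get_image('side');cv2.imwrite('pics/s2.png',cv2.resize(d['frame'][70:310,150:390],None,fx=2.5,fy=2.5))"
```

```text
t 12.23 p [566.8 122.9 102.8] ang -28.92 zax [-0.0041 -0.0025 -1.    ] F [ 0.7  0.6 -0.4] w 45.1 gf 61.5
turn az 0.08 then tool shift mm 0.4 1.0 89.8
```

View pics/s2.png

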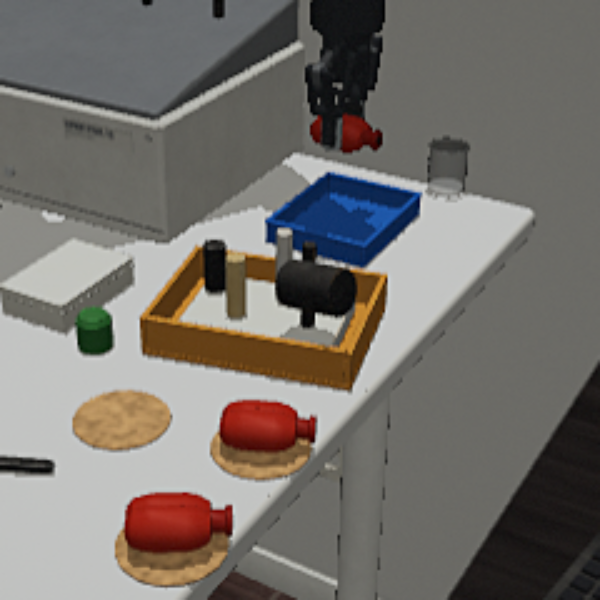

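The bulb is held at crop (345,132), above the blue tray, and the two soft ones are in place. I lower and release it.

Call:
servo_tool --commands '[[[150,0,0,0.02,0,0,0],[150,0,0,0.025,0,0,0],[150,0,0,0.02,0,0,0],[150,0,0,0.013,0,0,0],[150,0,0,0.007,0,0,0],[150,0,0,0.002,0,0,0],[150,0,0,0,0,0,0],[150,0,0,0,0,0,0]]]'

```text
clock: 12.95
position: [569.2, 124.1, 19.0]
ee_rot: [0.25, 0.968, 0.001, 0.001]
contact_force: [0.5, -0.5, -0.1]
gripper_width: 44.9
grasp_force: 61.5
```

Call:
servo_tool --commands '[[[120,0,0,0,0,0,0],[100,0,0,0,0,0,0],[80,0,0,0,0,0,0],[60,0,0,0,0,0,0],[50,0,0,0,0,0,0],[50,0,0,0,0,0,0],[50,0,0,0,0,0,0]]]'

```text
clock: 13.53
position: [567.9, 123.5, 17.3]
ee_rot: [0.25, 0.968, -0.0, 0.0]
contact_force: [-1.3, 0.1, -1.0]
gripper_width: 68.5
grasp_force: 0.0
```

Call:
servo_tool --commands '[[[50,0,0,-0.02,0,0,0],[50,0,0,-0.03,0,0,0],[50,0,0,-0.04,0,0,0],[50,0,0,-0.04,0,0,0],[50,0,0,-0.03,0,0,0],[50,0.03,0,0,0,0,0],[50,0.03,0,0,0,0,0],[50,0.03,0,0,0,0,0],[50,0,0,0,0,0,0],[50,0,0,0,0,0,0]]]'

```text
clock: 14.37
position: [488.3, 167.7, 177.8]
ee_rot: [0.249, 0.968, 0.0, 0.0]
contact_force: [0.3, 0.2, -0.9]
gripper_width: 68.5
grasp_force: 0.0
```

```bash
python3 -c "
from h import *;go(567,124,13,-29)
from bench import cams
d=cams.get_image('side');cv2.imwrite('pics/s3.png',cv2.resize(d['frame'][70:310,150:390],None,fx=2.5,fy=2.5))
t=cams.get_image('top')
for nm,f in(('before',ld('top')['frame']),('now',t['frame'])):
    n,l,st,c=cv2.connectedComponentsWithStats(red(f));print(nm,[(c[i].round(1).tolist(),int(st[i,4]),ray(t,c[i],24)[:2].round(0).tolist()) for i in range(1,n) if st[i,4]>40])
"
```

```text
t 14.37 p [488.3 167.7 177.8] ang -28.88 zax [ 7.e-04  4.e-04 -1.e+00] F [ 0.3  0.2 -0.9] w 68.5 gf 0.0
turn az 0.12 then tool shift mm -90.0 -0.1 164.8
before [([317.3, 195.0], 202, [495.0, -282.0]), ([365.3, 221.8], 217, [430.0, -397.0]), ([303.1, 246.4], 213, [373.0, -247.0])]
now [([151.4, 166.2], 204, [568.0, 122.0]), ([317.9, 195.5], 210, [494.0, -284.0]), ([365.6, 222.2], 213, [430.0, -398.0])]
```

View pics/s3.png

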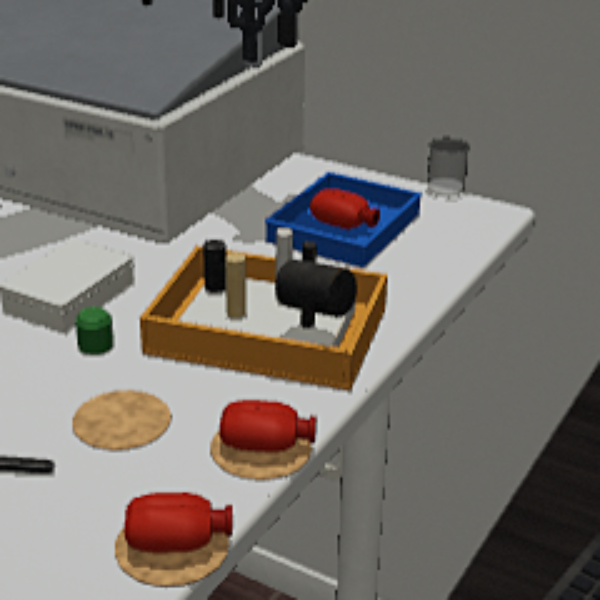

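The hard bulb lies in the middle of the tray at crop (343,208). The soft ones have moved about 2 mm at most, and the arm is clear of everything.

```bash
python3 -c "
from bench import ticket;print(ticket.job_done())"
```

```text
the job is handed in; nothing more can be done
None
```

The hard bulb was the one nearest the robot (44.5 mm wide under 60 N); it now lies in the middle of the blue tray, the two soft ones are within about 2 mm of where they lay, and the job is handed in at about 14.5 s.

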